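# Rotate the jar stock: move the row of preserves to the shelf tray in reverse order

### The arm

A 6-joint arm with a two-finger parallel gripper is mounted at the origin on the work surface. World frame = base frame: x ahead of the robot, y to its left, z up, the work surface at z = 0. Lengths are in m, angles in rad, forces in N, time in s.
With the tool pointing down it reaches from about 0.35 to 0.775 m from the base axis. Payload 5.5 kg.
Tool frame: the origin (TCP) lies on the mounting face of the last link; the fingertips stand 173 mm ahead of it and the grasp point (between the pads) lies 155 mm ahead of it (bot.finger_overhang is the distance from the TCP to the fingertips, in m); z points along the fingers, y is the line along which they close (so a half turn about z gives the same grasp; the last joint's range is limited). The gripper opens to 85 mm and grips with 20 to 120 N. Pads are 22 mm wide; open, the fingers measure 114 mm over their backs; the gripper's body (76 mm by 85 mm) begins 54 mm behind the grasp point. The pads swing forward as they close: fully open they stand 13 mm farther back than shut.
Start: joints at [1.197, 0.313, 0.046, 1.304, 0, 1.431], TCP at [0.133, 0.559, 0.405] pointing down, gripper open.
Joint ranges: [-2.76, 2.76], [-0.86, 1.69], [-1.03, 1.26], [-2.2, 2.34], [-1.47, 1.5], [-3.14, 3.14]. Speed limits (rad/s): [2.57, 2.57, 3.14, 3.14, 3.14, 3.14].

### API

Orientations are given as a 3x3 rotation matrix whose columns are the frame's x, y, z axes.
In Python, from cell import bot gives the robot as it stands.
- The arm moves only by the tool send_rows, never from a script. Its argument "deltas" is text: rows parted by semicolons, each of 5 numbers parted by spaces: the opening in per cent of the stroke, from 0 (shut) to 100 (fully open), then the shift along the tool's x, y, z in mm, then the turn about the tool's z in rad. A call has exactly 5 rows; each row shifts and turns the commanded pose from where the row before left it, along the tool's axes as they then stand; what a row does not reach is not made up. A row lasts 1/10 s, in which the tool goes at most 50 mm and 8.59 degrees, less where a joint would pass 70% of its speed; a pose out of reach is approached as far as the arm can. A call is refused whole if a number of a shift passes 50 or a number of a turn 0.15, either way. A call with a gripper value outside its range is refused whole. The fingers move at their own pace and stop on an object; "grip_force" is the grip in N (left out, the last holds). Time passes only in rows, so rows that do not move let the fingers close, or fill a call up. It gives the time, the measured TCP pose, the force, the opening and the grip force at its end, in the units of the state.
- bot.get_obs(): the state, without advancing time (a new reading comes with each control period).
- bot.get_image(name): name is "scene" or "top" or "wrist"; returns the picture (400x640x3 uint8, red, green, blue); there is no depth.
- bot.camera_model(name): a dict with "fovy" (degrees; the focal length in pixels is half the picture's height over the tangent of half this angle, whatever the lens; pixels are square), "cx", "cy" (the principal point, pixels), "rvec" (rotation vector, rad) and "tvec" (3), from world to camera coordinates, as OpenCV has them; the wrist camera has in their place "T_tool_cam" (4x4, takes a point from camera to tool coordinates, whose origin is the TCP and whose axes are the flange's). Camera axes: x right, y down, z forward; pixel columns grow to the right and rows downward; lengths in m; the calibration is good to about 2 mm. A picture is of the moment at which its call begins: read the wrist's pose just before it. camera_model takes no time and is no camera call.
- bot.job_done(): hands the job in; it is judged then, once.
The state is a dict: "time": time; "joint_pos": joint angles; "joint_velocities": joint speeds; "effort": joint torques, N m; "tool_pos": TCP position; "tool_rot": TCP orientation; "contact_force": force on the tool from outside, world axes, zero at the start; "wrist_torque": the same for the moment, N m; "finger_gap": opening from 0.0 (shut) to 1.0 (fully open); "gripper_force": force on a finger pad.
Only numpy, scipy, OpenCV 4.12 (cv2) and the standard library are available. Lean on these libraries where they do the work, as an engineer would, in place of code of your own. Each camera call takes 0.05 s, during which the arm holds its last target. There are 200 camera calls.

### The job

Move the four jars from the wooden carrier into the grey shelf tray in reverse order, one jar to a bay, so that the jar at the left end of the carrier ends at the right end of the tray, and so on along the row (the coloured tags in front of the carrier keep showing the order the jars started in). They are glass: do not drop or tip any of them, and leave all four standing upright on the tray's floor, released and still.

Things in the scene. Friction and masses are not known exactly. Their poses are not given: they have to be found in the camera images.
- carrier: Wooden carrier, fixed, full at the start: 78 (x) x 297 (y) mm, one row of four 68 x 68 mm bays along its y, centres at x = 0, y = -109.5, -36.5, 36.5, 109.5 mm. Origin: centre of its underside, on the bench; bay floors 8 mm, tops of the 5 mm walls 24 mm above it. Turned up to 0.3 rad from the world axes (+y end = left, from the robot); it may stand left or right of the tray.
- shelf_tray: Grey steel shelf tray, fixed, empty at the start, same measures as the carrier: 78 (x) x 297 (y) mm, four 68 x 68 mm bays along its y, centres at x = 0, y = -109.5, -36.5, 36.5, 109.5 mm. Origin: centre of its underside, on the bench; bay floors 8 mm, tops of the 5 mm walls 24 mm above it. Turned up to 0.3 rad from the world axes (+y end = left, from the robot).
- jar_red_mid (a point): Loose round glass jar, red lid, dark red preserve, white paper band: 50 mm diameter, 90 mm tall, about 0.26 kg. The point is its centre, 45 mm above its foot; z is its upright axis, its turn about z does not matter. At the start it stands in a bay of the wooden carrier (centre 53 mm above the bench), behind the tag of its colour.
- jar_yellow_mid (a point): Loose round glass jar, yellow lid, mustard-yellow preserve, white paper band: 50 mm diameter, 90 mm tall, about 0.26 kg. The point is its centre, 45 mm above its foot; z is its upright axis, its turn about z does not matter. At the start it stands in a bay of the wooden carrier (centre 53 mm above the bench), behind the tag of its colour.
- jar_green_mid (a point): Loose round glass jar, green lid, olive-green pickle, white paper band: 50 mm diameter, 90 mm tall, about 0.26 kg. The point is its centre, 45 mm above its foot; z is its upright axis, its turn about z does not matter. At the start it stands in a bay of the wooden carrier (centre 53 mm above the bench), behind the tag of its colour.
- jar_blue_mid (a point): Loose round glass jar, blue lid, dark purple-blue preserve, white paper band: 50 mm diameter, 90 mm tall, about 0.26 kg. The point is its centre, 45 mm above its foot; z is its upright axis, its turn about z does not matter. At the start it stands in a bay of the wooden carrier (centre 53 mm above the bench), behind the tag of its colour.
- tag_red: Fixed red tag, 46 x 18 mm on a white holder 20 x 50 x 15 mm, on the robot's side of the wooden carrier before the bay where the red-lidded jar starts, 50 mm from that bay's centre towards the carrier's -x. It stays, showing the starting order. Origin: centre of its underside; its axes are parallel to the carrier's.
- tag_yellow: Fixed yellow tag, 46 x 18 mm on a white holder 20 x 50 x 15 mm, on the robot's side of the wooden carrier before the bay where the yellow-lidded jar starts, 50 mm from that bay's centre towards the carrier's -x. It stays, showing the starting order. Origin: centre of its underside; its axes are parallel to the carrier's.
- tag_green: Fixed green tag, 46 x 18 mm on a white holder 20 x 50 x 15 mm, on the robot's side of the wooden carrier before the bay where the green-lidded jar starts, 50 mm from that bay's centre towards the carrier's -x. It stays, showing the starting order. Origin: centre of its underside; its axes are parallel to the carrier's.
- tag_blue: Fixed blue tag, 46 x 18 mm on a white holder 20 x 50 x 15 mm, on the robot's side of the wooden carrier before the bay where the blue-lidded jar starts, 50 mm from that bay's centre towards the carrier's -x. It stays, showing the starting order. Origin: centre of its underside; its axes are parallel to the carrier's.
There are look-alikes about, which are no part of the job. What is shaped like the part that bears jar_blue_mid but pink is not meant.

How it is judged:
At the end, for the whole second after the job is handed in: All four jars stand in the shelf tray, each in the bay that mirrors its starting bay (carrier bay at y goes to tray bay at -y): centre within 13 mm of the bay's centre along each of the tray's axes and within 6 mm of its resting height of 53 mm, tilted less than 0.1 rad, at rest (x of jar_red_mid in the frame of shelf_tray between -0.013 and 0.013 m and z of jar_red_mid in the frame of shelf_tray between 0.047 and 0.059 m and angle between each of jar_red_mid, jar_yellow_mid, jar_green_mid, jar_blue_mid's own z axis and vertical below 0.1 rad and linear speed of each of jar_red, jar_yellow, jar_green, jar_blue below 0.02 m/s and angular speed of each of jar_red, jar_yellow, jar_green, jar_blue below 0.2 rad/s and ((y of tag_red in the frame of carrier between -0.1295 and -0.0895 m and y of jar_red_mid in the frame of shelf_tray between 0.0965 and 0.1225 m) or (y of tag_red in the frame of carrier between -0.0565 and -0.0165 m and y of jar_red_mid in the frame of shelf_tray between 0.0235 and 0.0495 m) or (y of tag_red in the frame of carrier between 0.0165 and 0.0565 m and y of jar_red_mid in the frame of shelf_tray between -0.0495 and -0.0235 m) or (y of tag_red in the frame of carrier between 0.0895 and 0.1295 m and y of jar_red_mid in the frame of shelf_tray between -0.1225 and -0.0965 m)) and x of jar_yellow_mid in the frame of shelf_tray between -0.013 and 0.013 m and z of jar_yellow_mid in the frame of shelf_tray between 0.047 and 0.059 m and ((y of tag_yellow in the frame of carrier between -0.1295 and -0.0895 m and y of jar_yellow_mid in the frame of shelf_tray between 0.0965 and 0.1225 m) or (y of tag_yellow in the frame of carrier between -0.0565 and -0.0165 m and y of jar_yellow_mid in the frame of shelf_tray between 0.0235 and 0.0495 m) or (y of tag_yellow in the frame of carrier between 0.0165 and 0.0565 m and y of jar_yellow_mid in the frame of shelf_tray between -0.0495 and -0.0235 m) or (y of tag_yellow in the frame of carrier between 0.0895 and 0.1295 m and y of jar_yellow_mid in the frame of shelf_tray between -0.1225 and -0.0965 m)) and x of jar_green_mid in the frame of shelf_tray between -0.013 and 0.013 m and z of jar_green_mid in the frame of shelf_tray between 0.047 and 0.059 m and ((y of tag_green in the frame of carrier between -0.1295 and -0.0895 m and y of jar_green_mid in the frame of shelf_tray between 0.0965 and 0.1225 m) or (y of tag_green in the frame of carrier between -0.0565 and -0.0165 m and y of jar_green_mid in the frame of shelf_tray between 0.0235 and 0.0495 m) or (y of tag_green in the frame of carrier between 0.0165 and 0.0565 m and y of jar_green_mid in the frame of shelf_tray between -0.0495 and -0.0235 m) or (y of tag_green in the frame of carrier between 0.0895 and 0.1295 m and y of jar_green_mid in the frame of shelf_tray between -0.1225 and -0.0965 m)) and x of jar_blue_mid in the frame of shelf_tray between -0.013 and 0.013 m and z of jar_blue_mid in the frame of shelf_tray between 0.047 and 0.059 m and ((y of tag_blue in the frame of carrier between -0.1295 and -0.0895 m and y of jar_blue_mid in the frame of shelf_tray between 0.0965 and 0.1225 m) or (y of tag_blue in the frame of carrier between -0.0565 and -0.0165 m and y of jar_blue_mid in the frame of shelf_tray between 0.0235 and 0.0495 m) or (y of tag_blue in the frame of carrier between 0.0165 and 0.0565 m and y of jar_blue_mid in the frame of shelf_tray between -0.0495 and -0.0235 m) or (y of tag_blue in the frame of carrier between 0.0895 and 0.1295 m and y of jar_blue_mid in the frame of shelf_tray between -0.1225 and -0.0965 m))); the robot touches nothing.
It fails at once if a jar is tipped more than 0.6 rad (angle between any of jar_red_mid, jar_yellow_mid, jar_green_mid, jar_blue_mid's own z axis and vertical above 0.6 rad).
It fails at once if a jar is dropped or thrown (faster than 0.7 m/s with nothing touching it: a free fall of about 25 mm) ((linear speed of jar_red above 0.7 m/s and contact force between jar_red and anything else below 0.02 N) or (linear speed of jar_yellow above 0.7 m/s and contact force between jar_yellow and anything else below 0.02 N) or (linear speed of jar_green above 0.7 m/s and contact force between jar_green and anything else below 0.02 N) or (linear speed of jar_blue above 0.7 m/s and contact force between jar_blue and anything else below 0.02 N)).
It also fails if it takes over 128 s, if anything falls off the work surface, if the arm or the gripper's body presses on something with over 40 N, if the wrist force passes 120 N, or if a joint passes its speed limit or range.

## Working session

There is one attempt and no reset: what is moved stays moved. The work goes in short steps, Python scripts to look and compute and a tool call to move; the robot and the scene stay as the last step left them, time stands still between calls to the robot, and variables do not carry over. Pictures are saved under pics/ and viewed, at most 14 in all, crops included, and the job is handed in when it is done.

Besides the shell and the picture viewer there is one more tool, called after "Emit:" as name(argument=value, ...), one argument or row to a line, values as JSON. send_rows: Moves the arm, as the interface text tells. Its arguments: {"type":"object","properties":{"deltas":{"type":"string"},"grip_force":{"type":"number"}},"required":["deltas"]}

```bash
mkdir -p pics; ls; python3 - <<'E'
from cell import bot
import cv2,numpy as np
for n in("scene","top"):
    cv2.imwrite(f"pics/{n}0.png",bot.get_image(n)[:,:,::-1]); print(n,bot.camera_model(n))
print(bot.camera_model("wrist")); o=bot.get_obs(); print(o)
E
```

```text
pics
scene {'fovy': 45.26867211502916, 'cx': 313.6188019040582, 'cy': 192.90255104997937, 'rvec': array([ 1.07339051,  2.42348597, -0.96068344]), 'tvec': array([ 0.37206162, -0.22692567,  1.51434842])}
top {'fovy': 42.682272424900304, 'cx': 320.5513243483479, 'cy': 197.5634083386896, 'rvec': array([ 2.10521967, -2.16643664,  0.16194456]), 'tvec': array([0.02187664, 0.57096385, 0.96597339])}
{'fovy': 66.82148047066852, 'cx': 323.14663554696557, 'cy': 198.0778879373204, 'T_tool_cam': array([[ 5.31320897e-04, -9.49622513e-01, -3.13395599e-01,
         8.10786545e-02],
       [ 9.99999788e-01,  3.86399459e-04,  5.24535634e-04,
         8.66932175e-04],
       [-3.77014957e-04, -3.13395811e-01,  9.49622516e-01,
         3.05344901e-02],
       [ 0.00000000e+00,  0.00000000e+00,  0.00000000e+00,
         1.00000000e+00]])}
{'time': 0.1, 'joint_pos': array([ 1.19738317e+00,  3.13930765e-01,  4.51085327e-02,  1.30358734e+00,
       -2.58190745e-05,  1.43120891e+00]), 'joint_velocities': array([-0.0010015 , -0.00164614,  0.00281708,  0.00115071,  0.00224092,
        0.00019642]), 'effort': array([ 1.92934822e-03, -4.81727314e+01,  2.99242580e+01,  1.27888739e-02,
       -1.47670089e-04, -8.74987421e-06]), 'tool_pos': array([0.13317269, 0.55919597, 0.40390122]), 'tool_rot': array([[-9.72787038e-01,  2.31700369e-01, -5.64464639e-04],
       [ 2.31700971e-01,  9.72785884e-01, -1.51149105e-03],
       [ 1.98890198e-04, -1.60114591e-03, -9.99998698e-01]]), 'contact_force': array([-0.19136284, -0.15149283, -0.04806376]), 'wrist_torque': array([ 0.01912223, -0.03676864,  0.04836443]), 'gripper_force': 0.0, 'finger_gap': 0.9998668270302838}
```

View pics/scene0.png

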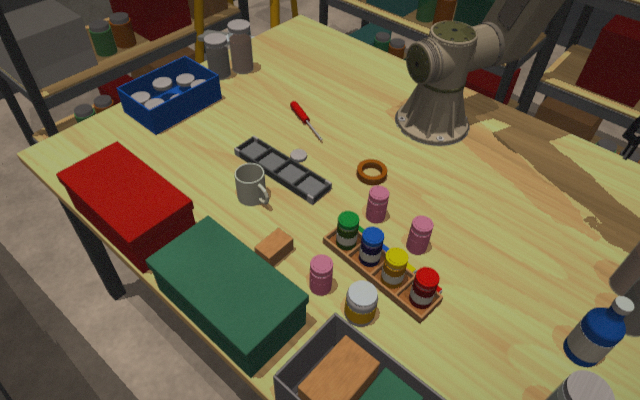

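View pics/top0.png

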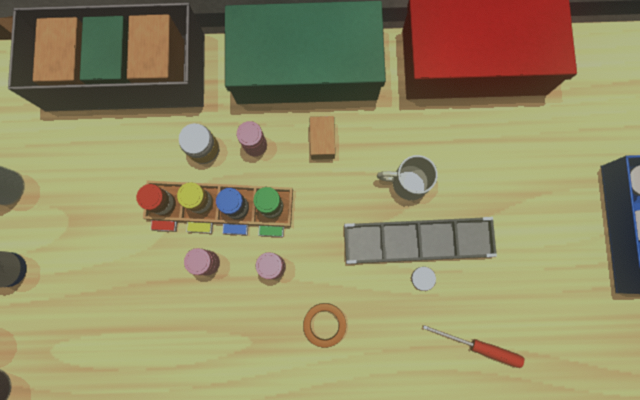

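Scene: the carrier is left of the tray. In the top view the jar lids run left to right red (152,197), yellow (192,196), blue (232,202), green (268,201), and the tags below match. The empty grey tray is at about (420,241).

Look-alikes: three pink jars at (201,262), (270,266) and (252,138), and a white-lidded amber jar at (197,140), all outside the carrier. The blue crate at (630,220) is also not part of the job. I choose the four jars standing in the wooden carrier behind the tags, and will check them in a close crop.

```bash
cat > h.py <<'E'
import numpy as np,cv2
from cell import bot
def cam(n,o=None):
    m=bot.camera_model(n); f=200/np.tan(np.radians(m["fovy"])/2)
    K=np.array([[f,0,m["cx"]],[0,f,m["cy"]],[0,0,1]])
    if n=="wrist":
        T=np.eye(4);T[:3,:3]=o["tool_rot"];T[:3,3]=o["tool_pos"];T=T@m["T_tool_cam"]
        return K,T[:3,:3],T[:3,3]
    R=cv2.Rodrigues(m["rvec"])[0]; return K,R.T,-R.T@m["tvec"]
def ray(c,uv,z):
    K,R,t=c; uv=np.atleast_2d(np.asarray(uv,float))
    d=(R@np.linalg.inv(K)@np.c_[uv,np.ones(len(uv))].T).T
    return t+d*((z-t[2])/d[:,2])[:,None]
HUE={"red":[(0,7),(173,180)],"yellow":[(23,32)],"green":[(45,85)],"blue":[(100,125)]}
def cmask(im,n,s=130,v=40):
    h=cv2.cvtColor(im,cv2.COLOR_RGB2HSV)
    m=np.zeros(im.shape[:2],np.uint8)
    for a,b in HUE[n]: m|=cv2.inRange(h,(a,s,v),(b,255,255))
    return m
def blobs(m,amin):
    cs,_=cv2.findContours(m,cv2.RETR_EXTERNAL,cv2.CHAIN_APPROX_NONE)
    return sorted([c for c in cs if cv2.contourArea(c)>amin],key=cv2.contourArea,reverse=True)
E
python3 - <<'E'
from h import *
im=cv2.imread("pics/top0.png")[:,:,::-1].copy(); C=cam("top"); print("cam at",C[2].round(3))
big=cv2.resize(im[165:285,130:310],None,fx=4.4,fy=4.4,interpolation=cv2.INTER_CUBIC)
cv2.imwrite("pics/crop1.png",big[:,:,::-1])
for n in HUE:
    m=cmask(im,n); m[:175]=0;m[245:]=0;m[:,:130]=0;m[:,310:]=0
    for c in blobs(m,30):
        (u,v),r=cv2.minEnclosingCircle(c); M=cv2.moments(c); q=(M["m10"]/M["m00"],M["m01"]/M["m00"])
        print(n,cv2.contourArea(c),np.round([u,v,r,*q],1),"z98",ray(C,(u,v),.098).round(4)[0,:2],"z15",ray(C,q,.02).round(4)[0,:2])
h=cv2.cvtColor(im,cv2.COLOR_RGB2HSV); m=cv2.inRange(h,(0,0,0),(180,70,255)); m[:208]=0;m[268:]=0;m[:,:330]=0;m[:,510:]=0
c=blobs(m,500)[0]; r=cv2.minAreaRect(c); print("tray",r); 
P=ray(C,cv2.boxPoints(r),.024); print(P.round(4),P.mean(0))
E
```

```text
cam at [4.120e-01 1.000e-03 1.044e+00]
red 467.0 [149.3 196.4  12.8 149.3 196.5] z98 [0.5747 0.3266] z15 [0.5879 0.3535]
red 164.5 [162.5 224.5  11.1 162.4 225. ] z98 [0.5209 0.3007] z15 [0.5287 0.3256]
yellow 516.5 [190.  195.   13.6 190.  195.2] z98 [0.575  0.2501] z15 [0.588  0.2707]
yellow 137.5 [198.5 226.5  10.8 198.4 226.6] z98 [0.5152 0.2335] z15 [0.5236 0.2528]
blue 441.5 [228.6 200.3  12.6 228.8 200.3] z98 [0.5628 0.1775] z15 [0.5752 0.1918]
blue 127.0 [234.2 229.5  10.4 234.4 228.6] z98 [0.5077 0.167 ] z15 [0.5173 0.1804]
tray ((426.9761047363281, 239.21218872070312), (41.22597122192383, 164.7928924560547), 87.45519256591797)
[[ 0.5233 -0.0394  0.024 ]
 [ 0.5285 -0.3689  0.024 ]
 [ 0.4466 -0.3655  0.024 ]
 [ 0.4415 -0.0401  0.024 ]] [ 0.4849784  -0.20350985  0.024     ]
```

View pics/crop1.png

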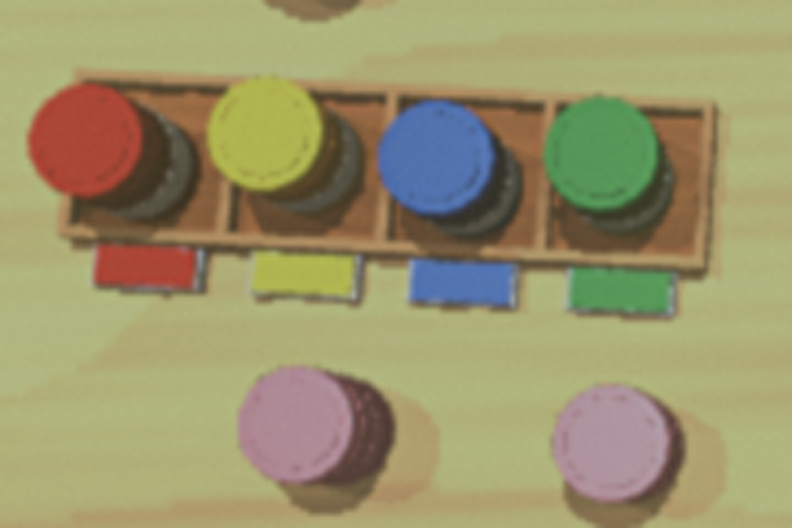

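The crop confirms the four carrier jars: red, yellow, blue, green from left to right, lids at about (149,196), (190,195), (229,200), (267,200), each behind its own tag. The pink ones stand outside. Next I turn the tool so it closes across the row, then move over the carrier.

Emit:
send_rows(
  deltas="100 0 0 0 0.14;100 0 0 0 0.14;100 0 0 0 0.14;100 0 0 0 0.14;100 0 0 0 0.14",
  grip_force=40,
)

```text
time: 0.6
tool_pos: [0.1332, 0.5593, 0.4042]
tool_rot: [[-0.59, 0.807, -0.0], [0.807, 0.59, -0.001], [-0.001, -0.001, -1.0]]
contact_force: [0.7, -0.3, -0.3]
finger_gap: 1.0
gripper_force: 0.0
```

Emit:
send_rows(
  deltas="100 0 0 0 0.14;100 0 0 0 0.14;100 0 0 0 0.14;100 0 0 0 0.14;100 0 0 0 0.14",
)

```text
time: 1.1
tool_pos: [0.1332, 0.5593, 0.4042]
tool_rot: [[0.069, 0.998, -0.0], [0.998, -0.069, -0.001], [-0.001, -0.0, -1.0]]
contact_force: [-0.3, -0.2, 0.6]
finger_gap: 1.0
gripper_force: 0.0
```

Emit:
send_rows(
  deltas="100 -29 34 0 0;100 -29 34 0 0;100 -29 34 0 0;100 -29 34 0 0;100 -29 34 0 0",
)

```text
time: 1.6
tool_pos: [0.2946, 0.4025, 0.4044]
tool_rot: [[0.062, 0.998, -0.0], [0.998, -0.062, -0.0], [-0.0, -0.0, -1.0]]
contact_force: [0.3, 0.2, -0.3]
finger_gap: 1.003
gripper_force: 0.0
```

Emit:
send_rows(
  deltas="100 -29 34 0 0;100 -29 34 0 0;100 -29 34 0 0;100 -29 34 0 0;100 -29 34 0 0",
)

```text
time: 2.1
tool_pos: [0.4552, 0.247, 0.4044]
tool_rot: [[0.063, 0.998, -0.0], [0.998, -0.063, 0.0], [0.0, -0.0, -1.0]]
contact_force: [0.2, 0.5, 0.0]
finger_gap: 1.001
gripper_force: 0.0
```

Emit:
send_rows(
  deltas="100 -40 5 0 0;100 -40 5 0 0;100 -40 5 0 0;100 -40 5 0 0;100 -40 5 0 0",
)

```text
time: 2.6
tool_pos: [0.4663, 0.0458, 0.4044]
tool_rot: [[0.063, 0.998, -0.001], [0.998, -0.063, 0.0], [0.0, -0.001, -1.0]]
contact_force: [1.4, 0.3, -0.7]
finger_gap: 0.994
gripper_force: 0.0
```

Emit:
send_rows(
  deltas="100 -40 0 0 0;100 -40 0 0 0;100 -40 0 0 0;100 -40 0 0 0;100 -40 0 0 0",
)

```text
time: 3.1
tool_pos: [0.4535, -0.1538, 0.4044]
tool_rot: [[0.063, 0.998, -0.0], [0.998, -0.063, 0.0], [0.0, -0.0, -1.0]]
contact_force: [0.3, 0.6, -0.8]
finger_gap: 0.998
gripper_force: 0.0
```

```bash
python3 - <<'E'
from h import *
o=bot.get_obs(); im=bot.get_image("wrist"); cv2.imwrite("pics/w1.png",im[:,:,::-1])
cv2.imwrite("pics/top1.png",bot.get_image("top")[:,:,::-1])
np.save("o1.npy",np.r_[o["tool_pos"],o["tool_rot"].ravel()])
E
```

```text
(no output)
```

View pics/w1.png

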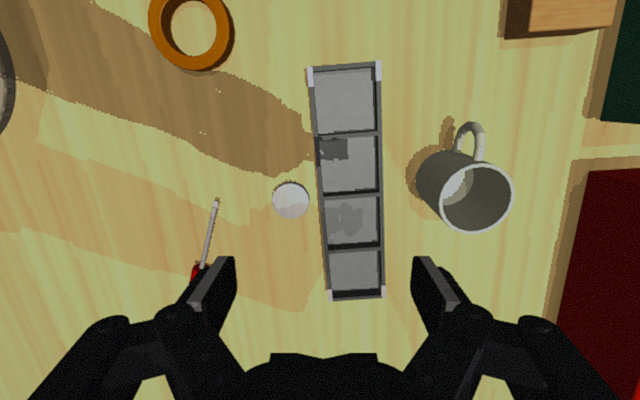

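The wrist view shows the empty tray. Its rim corners are about (308,68), (381,63), (383,297) and (330,300). The mug stands well to the right and the white puck to the left at (291,200).

```bash
python3 - <<'E'
from h import *
v=np.load("o1.npy"); o=dict(tool_pos=v[:3],tool_rot=v[3:].reshape(3,3))
def pose(P):
    c=P.mean(0); y=(P[0]+P[1]-P[2]-P[3])[:2]; L=np.linalg.norm(y)/2
    print(P.round(4)[:,:2].tolist(),"c",c.round(4),"yaw",np.arctan2(-y[0],y[1]).round(4),"len",L.round(4),"wid",np.linalg.norm((P[1]+P[2]-P[0]-P[3])[:2])/2)
W=cam("wrist",o); im=cv2.imread("pics/w1.png")[:,:,::-1].copy()
pose(ray(W,[(308,67),(381,63),(383,297),(330,300)],.024))
# inner bay floors via top view: tray light floors at z=8mm
T=cam("top"); t=cv2.imread("pics/top0.png")[:,:,::-1].copy()
pose(ray(T,[(345.5,263.5),(345.5,225),(494.5,218),(494.5,257)],.024))
for n,uv in dict(red=(149.3,196.4),yellow=(190,195),blue=(228.6,200.3),green=(266.8,199.8)).items(): print(n,ray(T,uv,.098).round(4)[0,:2])
# bay floors: bright low-saturation blobs in each view
for name,C,I,box in(("top",T,t,(330,205,510,275)),("wrist",W,im,(295,55,395,305))):
    h=cv2.cvtColor(I,cv2.COLOR_RGB2HSV); print(name,"floor hsv",h[245,400] if name=="top" else h[100,345])
    m=cv2.inRange(h,(0,0,95),(180,60,160)); k=np.zeros_like(m); x0,y0,x1,y1=box; k[y0:y1,x0:x1]=m[y0:y1,x0:x1]
    for c in blobs(k,200):
        r=cv2.minAreaRect(c); print(np.round(r[0],1),np.round(r[1],1),ray(C,r[0],.008).round(4)[0,:2])
E
```

```text
[[0.444, -0.0399], [0.5215, -0.0409], [0.5233, -0.334], [0.451, -0.3343]] c [ 0.4849 -0.1873  0.024 ] yaw 0.0152 len 0.2938 wid 0.07487839968185128
[[0.4414, -0.04], [0.5177, -0.0427], [0.5232, -0.3408], [0.4458, -0.3345]] c [ 0.482  -0.1895  0.024 ] yaw 0.0167 len 0.2963 wid 0.07698058873123857
red [0.5746 0.3266]
yellow [0.575  0.2501]
blue [0.5628 0.1775]
green [0.5617 0.106 ]
top floor hsv [ 30  15 133]
[420.  240.1] [ 40.3 150.7] [ 0.4845 -0.1927]
wrist floor hsv [ 30   9 141]
[341.9 100.8] [62.3 64.2] [ 0.4794 -0.0766]
[350.5 135.5] [ 61. 111.] [ 0.4879 -0.1165]
[350.7 219.8] [45.1 51.6] [ 0.4845 -0.2246]
[351.6 270.9] [39.1 51.7] [ 0.4831 -0.3007]
```

Emit:
send_rows(
  deltas="100 26.6 9.2 0 0;100 26.6 9.2 0 0;100 26.6 9.2 0 0;100 26.6 9.2 0 0;100 26.6 9.2 0 0",
)

```text
time: 3.7
tool_pos: [0.5083, -0.0205, 0.4044]
tool_rot: [[0.063, 0.998, -0.001], [0.998, -0.062, 0.001], [0.001, -0.001, -1.0]]
contact_force: [0.4, -0.1, -0.7]
finger_gap: 0.996
gripper_force: 0.0
```

Emit:
send_rows(
  deltas="100 26.6 9.2 0 0;100 26.6 9.2 0 0;100 26.6 9.2 0 0;100 26.6 9.2 0 0;100 26.6 9.2 0 0",
)

```text
time: 4.2
tool_pos: [0.5624, 0.1095, 0.4043]
tool_rot: [[0.062, 0.998, -0.001], [0.998, -0.062, 0.0], [0.0, -0.001, -1.0]]
contact_force: [1.0, -0.9, -0.3]
finger_gap: 1.0
gripper_force: 0.0
```

Emit:
send_rows(
  deltas="100 0 0 20 0;100 0 0 20 0;100 0 0 20 0;100 0 0 20 0;100 0 0 0 0",
)

```text
time: 4.7
tool_pos: [0.561, 0.1083, 0.3215]
tool_rot: [[0.062, 0.998, -0.007], [0.998, -0.062, 0.0], [-0.0, -0.007, -1.0]]
contact_force: [-0.4, 0.5, -0.0]
finger_gap: 0.997
gripper_force: 0.0
```

```bash
cat > look.py <<'E'
from h import *
import sys
o=bot.get_obs(); im=bot.get_image("wrist"); cv2.imwrite(f"pics/{sys.argv[1]}.png",im[:,:,::-1]); C=cam("wrist",o)
print(o["time"],o["tool_pos"].round(4))
for n in HUE:
    m=cmask(im,n,120); 
    for c in blobs(m,700)[:3]:
        (u,v),r=cv2.minEnclosingCircle(c); p=ray(C,(u,v),.098)[0]; d=o["tool_rot"].T@(p-o["tool_pos"])
        if r<130: print(n,np.round([u,v,r,cv2.contourArea(c)/(np.pi*r*r)],2),p[:2].round(4),"tool dxy mm",(d[:2]*1e3).round(1))
E
python3 look.py w2
```

```text
4.7 [0.561  0.1083 0.3215]
red [4.8132e+02 1.4113e+02 4.2260e+01 3.7000e-01] [0.6618 0.1578] tool dxy mm [55.8 99.1]
red [177.5   40.42  42.95   0.36] [0.4827 0.2261] tool dxy mm [112.8 -84. ]
red [186.16 198.53  43.19   0.34] [0.4682 0.1313] tool dxy mm [ 17.3 -92.5]
yellow [3.365e+02 1.000e+00 3.851e+01 3.300e-01] [0.5746 0.2399] tool dxy mm [132.3   6.9]
yellow [268.5   23.    25.71   0.47] [0.5359 0.2316] tool dxy mm [121.6 -31.2]
green [328.41 216.41  36.05   0.93] [0.563  0.1127] tool dxy mm [4.7 3.2]
green [274.5  188.5   24.42   0.41] [0.5284 0.1347] tool dxy mm [ 24.5 -32.7]
blue [308.61 107.8   54.15   0.64] [0.5549 0.1845] tool dxy mm [75.9 -9.3]
```

View pics/w2.png

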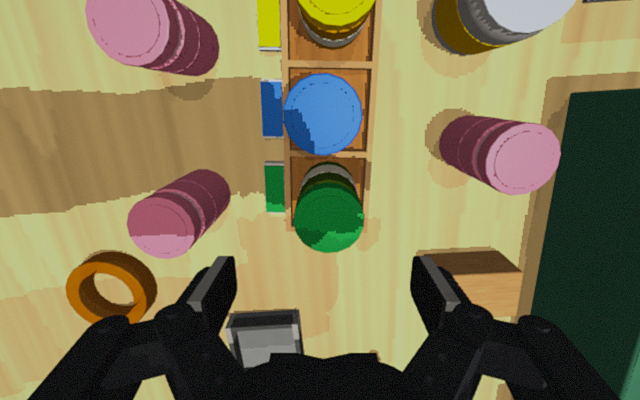

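The wrist view shows the green lid at (329,217), centred between the fingers. The pads have clear room, since the pink jars at (165,225) and (520,155) stand well outside them. I grasp green.

Emit:
send_rows(
  deltas="100 1 1 20 0;100 0 0 20 0;100 0 0 20 0;100 0 0 20 0;100 0 0 20 0",
)

```text
time: 5.25
tool_pos: [0.5643, 0.1088, 0.2255]
tool_rot: [[0.063, 0.998, 0.002], [0.998, -0.063, 0.0], [0.001, 0.002, -1.0]]
contact_force: [-0.5, -0.7, -0.3]
finger_gap: 1.0
gripper_force: 0.0
```

Emit:
send_rows(
  deltas="100 0 0 4 0;100 0 0 0 0;0 0 0 0 0;0 0 0 0 0;0 0 0 0 0",
  grip_force=40,
)

```text
time: 5.75
tool_pos: [0.5641, 0.1085, 0.2222]
tool_rot: [[0.063, 0.998, 0.002], [0.998, -0.063, 0.0], [0.0, 0.002, -1.0]]
contact_force: [-0.6, 0.6, 2.4]
finger_gap: 0.572
gripper_force: 41.4
```

Emit:
send_rows(
  deltas="0 0 0 0 0;0 0 0 0 0;0 0 0 0 0;0 0 0 0 0;0 0 0 0 0",
)

```text
time: 6.25
tool_pos: [0.5642, 0.1085, 0.2222]
tool_rot: [[0.063, 0.998, 0.002], [0.998, -0.063, 0.0], [0.0, 0.002, -1.0]]
contact_force: [-1.6, 0.4, 6.0]
finger_gap: 0.576
gripper_force: 41.7
```

Emit:
send_rows(
  deltas="0 0 0 -8 0;0 0 0 -16 0;0 0 0 -24 0;0 0 0 -24 0;0 0 0 -24 0",
)

```text
time: 6.75
tool_pos: [0.5634, 0.1083, 0.3177]
tool_rot: [[0.063, 0.998, -0.001], [0.998, -0.063, 0.0], [-0.0, -0.001, -1.0]]
contact_force: [-0.4, -0.8, -2.7]
finger_gap: 0.575
gripper_force: 42.0
```

Emit:
send_rows(
  deltas="0 0 0 -16 0;0 0 0 -8 0;0 -12 -4 0 0;0 -24 -9 0 0;0 -24 -9 0 0",
)

```text
time: 7.25
tool_pos: [0.5368, 0.049, 0.3392]
tool_rot: [[0.062, 0.998, -0.003], [0.998, -0.062, -0.0], [-0.0, -0.003, -1.0]]
contact_force: [0.4, -0.6, -2.1]
finger_gap: 0.576
gripper_force: 42.0
```

Emit:
send_rows(
  deltas="0 -24 -9 0 0;0 -24 -9 0 0;0 -24 -9 0 0;0 -24 -9 0 0;0 -24 -9 0 0",
)

```text
time: 7.75
tool_pos: [0.4839, -0.0683, 0.3393]
tool_rot: [[0.063, 0.998, -0.003], [0.998, -0.063, 0.001], [0.0, -0.003, -1.0]]
contact_force: [-0.1, -1.0, -2.2]
finger_gap: 0.573
gripper_force: 42.0
```

Emit:
send_rows(
  deltas="0 -14 -4 0 0;0 0 0 0 0;0 0 0 10 0;0 0 0 20 0;0 0 0 20 0",
)

```text
time: 8.25
tool_pos: [0.4805, -0.0801, 0.2893]
tool_rot: [[0.062, 0.998, -0.0], [0.998, -0.062, 0.0], [0.0, -0.0, -1.0]]
contact_force: [-0.0, 0.8, -1.7]
finger_gap: 0.572
gripper_force: 42.1
```

```bash
python3 - <<'E'
from h import *
o=bot.get_obs(); print(o["tool_pos"].round(4),o["finger_gap"],o["contact_force"].round(1))
p=np.array([.4815,-.079])-o["tool_pos"][:2]; print("to bay tool mm",(o["tool_rot"].T[:2,:2]@p*1e3).round(1))
im=bot.get_image("scene"); cv2.imwrite("pics/s2.png",cv2.resize(im[100:330,200:460],None,fx=3,fy=2.6)[:,:,::-1])
E
```

```text
[ 0.4805 -0.0801  0.2893] 0.5719794476090058 [-0.   0.8 -1.7]
to bay tool mm [1.2 0.9]
```

View pics/s2.png

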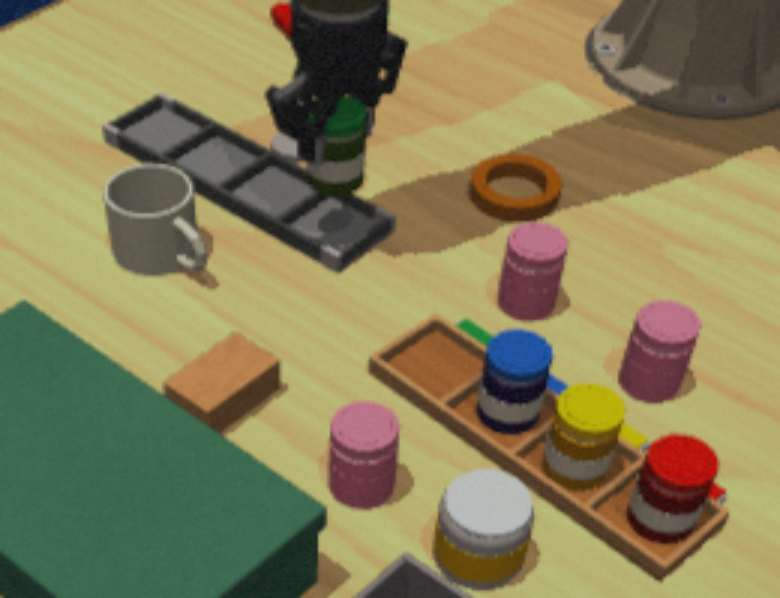

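The picture shows the green jar held upright above the left end bay of the tray at (335,220) in the crop. The other jars are undisturbed. I lower it and release.

Emit:
send_rows(
  deltas="0 1 1 20 0;0 0 0 20 0;0 0 0 15 0;0 0 0 7 0;0 0 0 3 0",
)

```text
time: 8.8
tool_pos: [0.4813, -0.0792, 0.2247]
tool_rot: [[0.062, 0.998, -0.002], [0.998, -0.062, 0.001], [0.001, -0.002, -1.0]]
contact_force: [-0.7, 0.2, -2.6]
finger_gap: 0.576
gripper_force: 42.3
```

Emit:
send_rows(
  deltas="0 0 0 1 0;0 0 0 0 0;0 0 0 0 0;0 0 0 0 0;0 0 0 0 0",
)

```text
time: 9.3
tool_pos: [0.4819, -0.0799, 0.2251]
tool_rot: [[0.063, 0.998, 0.001], [0.998, -0.063, -0.0], [-0.0, 0.001, -1.0]]
contact_force: [-0.4, -0.1, -3.3]
finger_gap: 0.572
gripper_force: 42.3
```

Emit:
send_rows(
  deltas="0 0 0 1.5 0;0 0 0 1 0;0 0 0 0 0;0 0 0 0 0;0 0 0 0 0",
)

```text
time: 9.8
tool_pos: [0.4817, -0.0798, 0.2222]
tool_rot: [[0.063, 0.998, -0.0], [0.998, -0.063, 0.0], [0.0, -0.0, -1.0]]
contact_force: [0.1, -0.2, -1.3]
finger_gap: 0.571
gripper_force: 42.6
```

Emit:
send_rows(
  deltas="65 0 0 0 0;75 0 0 0 0;100 0 0 0 0;100 0 0 0 0;100 0 0 0 0",
)

```text
time: 10.3
tool_pos: [0.4817, -0.0799, 0.2223]
tool_rot: [[0.063, 0.998, 0.0], [0.998, -0.063, 0.0], [0.0, 0.0, -1.0]]
contact_force: [-0.5, 0.3, 0.1]
finger_gap: 1.002
gripper_force: 0.0
```

Emit:
send_rows(
  deltas="100 0 0 -10 0;100 0 0 -25 0;100 0 0 -25 0;100 0 0 -25 0;100 0 0 -15 0",
)

```text
time: 10.8
tool_pos: [0.4821, -0.0799, 0.325]
tool_rot: [[0.063, 0.998, 0.003], [0.998, -0.063, -0.001], [-0.001, 0.003, -1.0]]
contact_force: [1.0, -0.9, 0.3]
finger_gap: 1.002
gripper_force: 0.0
```

```bash
python3 look.py w3 | grep -E "green|^[0-9]"
```

```text
10.8 [ 0.4821 -0.0799  0.325 ]
green [321.48 215.48  35.53   0.93] [ 0.4815 -0.0761] tool dxy mm [ 4.  -1.5]
```

Emit:
send_rows(
  deltas="100 24 6 0 0;100 24 6 0 0;100 24 6 0 0;100 24 6 0 0;100 24 6 0 0",
)

```text
time: 11.35
tool_pos: [0.5193, 0.039, 0.3222]
tool_rot: [[0.063, 0.998, -0.0], [0.998, -0.063, 0.0], [0.0, -0.0, -1.0]]
contact_force: [-0.1, -0.4, -0.6]
finger_gap: 1.003
gripper_force: 0.0
```

Emit:
send_rows(
  deltas="100 24 6 0 0;100 24 6 0 0;100 24 6 0 0;100 24 6 0 0;100 24 6 0 0",
)

```text
time: 11.85
tool_pos: [0.5567, 0.1569, 0.3221]
tool_rot: [[0.063, 0.998, -0.0], [0.998, -0.063, 0.0], [0.0, -0.0, -1.0]]
contact_force: [0.4, -0.6, -0.0]
finger_gap: 1.0
gripper_force: 0.0
```

Emit:
send_rows(
  deltas="100 22 4 0 0;100 0 0 0 0;100 0 0 0 0;100 0 0 0 0;100 0 0 0 0",
)

```text
time: 12.35
tool_pos: [0.5619, 0.1767, 0.3222]
tool_rot: [[0.064, 0.998, -0.0], [0.998, -0.064, -0.0], [-0.0, -0.0, -1.0]]
contact_force: [0.0, -0.1, 0.7]
finger_gap: 0.995
gripper_force: 0.0
```

```bash
python3 look.py w4 | grep -E "blue|^[0-9]"
```

```text
12.35 [0.5619 0.1767 0.3222]
blue [324.9  212.7   36.71   0.9 ] [0.5631 0.1837] tool dxy mm [7.1 0.8]
blue [276.5  184.    24.88   0.41] [0.5323 0.2061] tool dxy mm [ 27.4 -31.3]
```

Emit:
send_rows(
  deltas="100 3 1 20 0;100 0 0 25 0;100 0 0 25 0;100 0 0 20 0;100 0 0 10 0",
)

```text
time: 12.9
tool_pos: [0.5624, 0.1798, 0.2204]
tool_rot: [[0.064, 0.998, -0.003], [0.998, -0.064, -0.0], [-0.001, -0.003, -1.0]]
contact_force: [-0.1, 0.1, -0.1]
finger_gap: 1.004
gripper_force: 0.0
```

Emit:
send_rows(
  deltas="100 0 0 0 0;0 0 0 0 0;0 0 0 0 0;0 0 0 0 0;0 0 0 0 0",
)

```text
time: 13.4
tool_pos: [0.5638, 0.1807, 0.2237]
tool_rot: [[0.063, 0.998, 0.002], [0.998, -0.063, 0.0], [0.001, 0.002, -1.0]]
contact_force: [-1.2, 0.2, 5.9]
finger_gap: 0.572
gripper_force: 42.2
```

Emit:
send_rows(
  deltas="0 0 0 0 0;0 0 0 -8 0;0 0 0 -20 0;0 0 0 -24 0;0 0 0 -24 0",
)

```text
time: 13.9
tool_pos: [0.5627, 0.1805, 0.2985]
tool_rot: [[0.063, 0.998, -0.002], [0.998, -0.063, -0.0], [-0.0, -0.002, -1.0]]
contact_force: [0.2, -0.1, -3.0]
finger_gap: 0.577
gripper_force: 42.1
```

Emit:
send_rows(
  deltas="0 0 0 -24 0;0 0 0 -20 0;0 -12 -2 0 0;0 -24 -4.2 0 0;0 -24 -4.2 0 0",
)

```text
time: 14.4
tool_pos: [0.5481, 0.1204, 0.3408]
tool_rot: [[0.062, 0.998, -0.002], [0.998, -0.062, -0.0], [-0.001, -0.002, -1.0]]
contact_force: [0.7, 0.3, -3.4]
finger_gap: 0.577
gripper_force: 42.2
```

Emit:
send_rows(
  deltas="0 -24 -4.2 0 0;0 -24 -4.2 0 0;0 -24 -4.2 0 0;0 -24 -4.2 0 0;0 -24 -4.2 0 0",
)

```text
time: 14.9
tool_pos: [0.5192, 0.0014, 0.3406]
tool_rot: [[0.063, 0.998, -0.003], [0.998, -0.063, 0.0], [-0.0, -0.003, -1.0]]
contact_force: [-0.5, 0.3, -3.2]
finger_gap: 0.574
gripper_force: 42.2
```

Emit:
send_rows(
  deltas="0 -24 -4.2 0 0;0 -24 -4.2 0 0;0 -24 -4.2 0 0;0 -24 -4.2 0 0;0 -24 -4.2 0 0",
)

```text
time: 15.4
tool_pos: [0.4906, -0.1167, 0.3406]
tool_rot: [[0.063, 0.998, -0.003], [0.998, -0.063, 0.001], [0.001, -0.003, -1.0]]
contact_force: [-0.1, -0.3, -3.0]
finger_gap: 0.573
gripper_force: 42.2
```

Emit:
send_rows(
  deltas="0 -24 -4.2 0 0;0 -12 -3 0 0;0 0 0 0 0;0 0 0 0 0;0 0 0 0 0",
)

```text
time: 15.9
tool_pos: [0.4825, -0.1503, 0.3418]
tool_rot: [[0.062, 0.998, -0.001], [0.998, -0.062, 0.001], [0.001, -0.001, -1.0]]
contact_force: [0.7, 0.6, -3.7]
finger_gap: 0.575
gripper_force: 42.2
```

Emit:
send_rows(
  deltas="0 -2 0 15 0;0 0 0 22 0;0 0 0 22 0;0 0 0 22 0;0 0 0 19 0",
)

```text
time: 16.4
tool_pos: [0.4825, -0.1518, 0.2411]
tool_rot: [[0.061, 0.998, -0.0], [0.998, -0.061, 0.001], [0.0, -0.0, -1.0]]
contact_force: [-0.7, -0.3, -3.2]
finger_gap: 0.571
gripper_force: 42.2
```

Emit:
send_rows(
  deltas="0 0 0 9 0;0 0 0 5 0;0 0 0 2 0;0 0 0 1 0;0 0 0 1 0",
)

```text
time: 16.9
tool_pos: [0.4829, -0.1532, 0.2249]
tool_rot: [[0.063, 0.998, 0.001], [0.998, -0.063, -0.001], [-0.001, 0.002, -1.0]]
contact_force: [-0.6, 0.9, -3.8]
finger_gap: 0.569
gripper_force: 42.2
```

Emit:
send_rows(
  deltas="0 0 0 0 0;0 0 0 0 0;0 0 0 0 0;0 0 0 0 0;0 0 0 0 0",
)

```text
time: 17.4
tool_pos: [0.4825, -0.153, 0.2242]
tool_rot: [[0.063, 0.998, 0.0], [0.998, -0.063, 0.0], [0.0, 0.0, -1.0]]
contact_force: [-0.3, -0.4, -3.7]
finger_gap: 0.571
gripper_force: 42.2
```

Lower until contact shows, release, rise, and go to yellow.

Emit:
send_rows(
  deltas="0 0 0 1 0;0 0 0 0.8 0;0 0 0 0 0;0 0 0 0 0;0 0 0 0 0",
)

```text
time: 17.9
tool_pos: [0.4825, -0.153, 0.2237]
tool_rot: [[0.063, 0.998, 0.001], [0.998, -0.063, -0.001], [-0.001, 0.001, -1.0]]
contact_force: [-4.1, 1.6, 8.5]
finger_gap: 0.569
gripper_force: 43.3
```

Emit:
send_rows(
  deltas="65 0 0 0 0;75 0 0 0 0;100 0 0 0 0;100 0 0 0 0;100 0 0 0 0",
)

```text
time: 18.4
tool_pos: [0.4825, -0.153, 0.2223]
tool_rot: [[0.063, 0.998, -0.0], [0.998, -0.063, 0.0], [0.0, -0.0, -1.0]]
contact_force: [-0.4, -0.7, -0.4]
finger_gap: 1.0
gripper_force: 0.0
```

Emit:
send_rows(
  deltas="100 0 0 -10 0;100 0 0 -25 0;100 0 0 -25 0;100 0 0 -25 0;100 0 0 -15 0",
)

```text
time: 18.9
tool_pos: [0.4829, -0.1532, 0.3252]
tool_rot: [[0.063, 0.998, 0.003], [0.998, -0.063, -0.001], [-0.001, 0.003, -1.0]]
contact_force: [1.5, -0.6, -0.3]
finger_gap: 1.004
gripper_force: 0.0
```

```bash
python3 look.py w5 | grep -E "blue|green|^[0-9]"
```

```text
18.9 [ 0.4829 -0.1532  0.3252]
green [312.75 109.5   40.78   0.93] [ 0.4814 -0.0785] tool dxy mm [74.7 -6.9]
blue [321.58 216.74  36.08   0.91] [ 0.4823 -0.1505] tool dxy mm [ 2.9 -1.5]
```

Emit:
send_rows(
  deltas="100 34 5.5 0 0;100 34 5.5 0 0;100 34 5.5 0 0;100 34 5.5 0 0;100 34 5.5 0 0",
)

```text
time: 19.45
tool_pos: [0.5206, 0.0162, 0.3224]
tool_rot: [[0.063, 0.998, 0.0], [0.998, -0.063, 0.0], [0.0, 0.0, -1.0]]
contact_force: [0.8, 0.3, -0.1]
finger_gap: 1.003
gripper_force: 0.0
```

Emit:
send_rows(
  deltas="100 34 5.5 0 0;100 34 5.5 0 0;100 34 5.5 0 0;100 34 5.5 0 0;100 34 5.5 0 0",
)

```text
time: 19.95
tool_pos: [0.5588, 0.1843, 0.3223]
tool_rot: [[0.063, 0.998, -0.0], [0.998, -0.063, -0.0], [-0.0, -0.0, -1.0]]
contact_force: [1.2, 0.4, 0.2]
finger_gap: 0.997
gripper_force: 0.0
```

Emit:
send_rows(
  deltas="100 34 5.5 0 0;100 34 5.5 0 0;100 2 0 0 0;100 0 0 0 0;100 0 0 0 0",
)

```text
time: 20.45
tool_pos: [0.5739, 0.2514, 0.3221]
tool_rot: [[0.063, 0.998, -0.001], [0.998, -0.063, -0.001], [-0.001, -0.001, -1.0]]
contact_force: [-0.1, -0.2, -0.9]
finger_gap: 1.003
gripper_force: 0.0
```

```bash
python3 look.py w6 | grep -E "yellow|red|^[0-9]"
```

```text
20.45 [0.5739 0.2514 0.3221]
red [303.68 102.89  53.33   0.69] [0.5664 0.3306] tool dxy mm [ 78.7 -12.3]
red [186.92 210.44  41.17   0.39] [0.4812 0.2659] tool dxy mm [  8.7 -93.2]
yellow [326.33 217.46  35.76   0.94] [0.5757 0.2548] tool dxy mm [3.6 1.8]
yellow [271.5  186.    24.88   0.42] [0.5407 0.2795] tool dxy mm [ 26.1 -34.7]
```

View pics/w6.png

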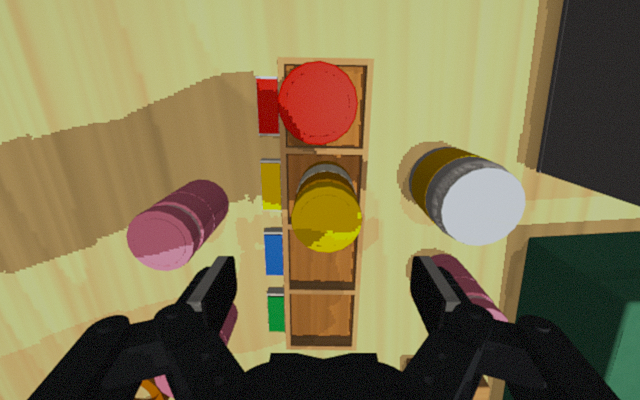

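The picture shows the yellow lid at (326,217), centred. The white-lidded jar at (482,203) stays clear of the right finger.

Emit:
send_rows(
  deltas="100 1 2 20 0;100 0 0 25 0;100 0 0 25 0;100 0 0 20 0;100 0 0 10 0",
)

```text
time: 21.0
tool_pos: [0.5755, 0.2513, 0.2206]
tool_rot: [[0.065, 0.998, -0.003], [0.998, -0.065, -0.001], [-0.001, -0.003, -1.0]]
contact_force: [-0.3, 0.4, -0.6]
finger_gap: 1.001
gripper_force: 0.0
```

Emit:
send_rows(
  deltas="100 0 0 0 0;0 0 0 0 0;0 0 0 0 0;0 0 0 0 0;0 0 0 0 0",
)

```text
time: 21.5
tool_pos: [0.5767, 0.2531, 0.224]
tool_rot: [[0.063, 0.998, 0.002], [0.998, -0.063, 0.001], [0.001, 0.002, -1.0]]
contact_force: [-0.9, -0.9, 5.4]
finger_gap: 0.571
gripper_force: 42.3
```

Emit:
send_rows(
  deltas="0 0 0 0 0;0 0 0 -8 0;0 0 0 -20 0;0 0 0 -24 0;0 0 0 -24 0",
)

```text
time: 22.0
tool_pos: [0.5758, 0.2529, 0.2987]
tool_rot: [[0.063, 0.998, -0.002], [0.998, -0.063, -0.0], [-0.0, -0.002, -1.0]]
contact_force: [-0.4, 1.1, -3.8]
finger_gap: 0.573
gripper_force: 42.1
```

Emit:
send_rows(
  deltas="0 0 0 -24 0;0 0 0 -20 0;0 -12 -1.5 0 0;0 -24 -3.1 0 0;0 -24 -3.1 0 0",
)

```text
time: 22.5
tool_pos: [0.5639, 0.1925, 0.3409]
tool_rot: [[0.062, 0.998, -0.002], [0.998, -0.062, -0.001], [-0.001, -0.002, -1.0]]
contact_force: [-0.7, -0.0, -3.3]
finger_gap: 0.573
gripper_force: 42.2
```

Emit:
send_rows(
  deltas="0 -24 -3.1 0 0;0 -24 -3.1 0 0;0 -24 -3.1 0 0;0 -24 -3.1 0 0;0 -24 -3.1 0 0",
)

```text
time: 23.0
tool_pos: [0.5405, 0.0731, 0.3408]
tool_rot: [[0.063, 0.998, -0.003], [0.998, -0.063, -0.0], [-0.0, -0.003, -1.0]]
contact_force: [0.4, -0.4, -3.9]
finger_gap: 0.577
gripper_force: 42.2
```

Emit:
send_rows(
  deltas="0 -24 -3.1 0 0;0 -24 -3.1 0 0;0 -24 -3.1 0 0;0 -24 -3.1 0 0;0 -24 -3.1 0 0",
)

```text
time: 23.5
tool_pos: [0.5173, -0.0454, 0.3408]
tool_rot: [[0.063, 0.998, -0.003], [0.998, -0.063, 0.0], [0.0, -0.003, -1.0]]
contact_force: [-0.8, 0.2, -2.8]
finger_gap: 0.57
gripper_force: 42.2
```

Emit:
send_rows(
  deltas="0 -24 -3.1 0 0;0 -24 -3.1 0 0;0 -24 -3.1 0 0;0 -24 -3.1 0 0;0 -24 -3.1 0 0",
)

```text
time: 24.0
tool_pos: [0.4943, -0.164, 0.3408]
tool_rot: [[0.063, 0.998, -0.002], [0.998, -0.063, 0.001], [0.001, -0.002, -1.0]]
contact_force: [0.0, -0.5, -3.8]
finger_gap: 0.573
gripper_force: 42.2
```

Emit:
send_rows(
  deltas="0 -24 -3.1 0 0;0 -24 -3.1 0 0;0 -14 -1 0 0;0 0 0 0 0;0 0 0 0 0",
)

```text
time: 24.5
tool_pos: [0.4841, -0.2241, 0.3416]
tool_rot: [[0.064, 0.998, -0.001], [0.998, -0.064, 0.001], [0.001, -0.001, -1.0]]
contact_force: [-0.1, -0.1, -3.0]
finger_gap: 0.57
gripper_force: 42.2
```

Emit:
send_rows(
  deltas="0 -1 0 15 0;0 0 0 22 0;0 0 0 22 0;0 0 0 22 0;0 0 0 19 0",
)

```text
time: 25.0
tool_pos: [0.4844, -0.2238, 0.2411]
tool_rot: [[0.061, 0.998, -0.001], [0.998, -0.061, 0.001], [0.001, -0.001, -1.0]]
contact_force: [-0.5, 0.3, -2.7]
finger_gap: 0.574
gripper_force: 42.2
```

Emit:
send_rows(
  deltas="0 0 0 9 0;0 0 0 5 0;0 0 0 2 0;0 0 0 1 0;0 0 0 1 0",
)

```text
time: 25.5
tool_pos: [0.485, -0.2255, 0.2252]
tool_rot: [[0.063, 0.998, 0.001], [0.998, -0.063, -0.001], [-0.001, 0.002, -1.0]]
contact_force: [0.5, 0.2, -2.3]
finger_gap: 0.578
gripper_force: 42.2
```

Emit:
send_rows(
  deltas="0 0 0 0.5 0;0 0 0 0.5 0;0 0 0 0 0;0 0 0 0 0;0 0 0 0 0",
)

```text
time: 26.0
tool_pos: [0.4847, -0.2255, 0.224]
tool_rot: [[0.063, 0.998, 0.001], [0.998, -0.063, -0.001], [-0.001, 0.001, -1.0]]
contact_force: [-1.4, -0.0, 4.4]
finger_gap: 0.575
gripper_force: 42.6
```

Emit:
send_rows(
  deltas="65 0 0 0 0;75 0 0 0 0;100 0 0 0 0;100 0 0 0 0;100 0 0 0 0",
)

```text
time: 26.5
tool_pos: [0.4845, -0.2253, 0.2233]
tool_rot: [[0.063, 0.998, -0.0], [0.998, -0.063, 0.0], [0.0, -0.0, -1.0]]
contact_force: [-0.1, -0.9, 0.1]
finger_gap: 0.999
gripper_force: 0.0
```

Emit:
send_rows(
  deltas="100 0 0 -10 0;100 0 0 -25 0;100 0 0 -25 0;100 0 0 -25 0;100 0 0 -15 0",
)

```text
time: 27.0
tool_pos: [0.4849, -0.2255, 0.3263]
tool_rot: [[0.063, 0.998, 0.003], [0.998, -0.063, -0.002], [-0.002, 0.003, -1.0]]
contact_force: [0.4, -0.3, -0.2]
finger_gap: 1.003
gripper_force: 0.0
```

```bash
python3 look.py w7 | grep -E "yellow|green|blue|^[0-9]"
```

```text
27.0 [ 0.4849 -0.2255  0.3263]
yellow [321.88 217.35  35.3    0.92] [ 0.4844 -0.2238] tool dxy mm [ 2.  -1.3]
green [301.     1.    38.01   0.36] [ 0.481  -0.0918] tool dxy mm [133.6 -12.9]
blue [311.11 113.99  40.28   0.93] [ 0.4821 -0.1536] tool dxy mm [72. -8.]
```

Emit:
send_rows(
  deltas="100 34 3.4 0 0;100 34 3.4 0 0;100 34 3.4 0 0;100 34 3.4 0 0;100 34 3.4 0 0",
)

```text
time: 27.55
tool_pos: [0.5121, -0.0554, 0.3234]
tool_rot: [[0.063, 0.998, 0.0], [0.998, -0.063, 0.0], [0.0, 0.0, -1.0]]
contact_force: [0.2, -0.8, 0.1]
finger_gap: 0.996
gripper_force: 0.0
```

Emit:
send_rows(
  deltas="100 34 3.4 0 0;100 34 3.4 0 0;100 34 3.4 0 0;100 34 3.4 0 0;100 34 3.4 0 0",
)

```text
time: 28.05
tool_pos: [0.5398, 0.1133, 0.3234]
tool_rot: [[0.063, 0.998, 0.0], [0.998, -0.063, 0.0], [0.0, 0.0, -1.0]]
contact_force: [-0.2, -0.7, -0.3]
finger_gap: 1.004
gripper_force: 0.0
```

Emit:
send_rows(
  deltas="100 34 3.4 0 0;100 34 3.4 0 0;100 34 3.4 0 0;100 34 3.4 0 0;100 34 3.4 0 0",
)

```text
time: 28.55
tool_pos: [0.5675, 0.2819, 0.3233]
tool_rot: [[0.063, 0.998, -0.0], [0.998, -0.063, -0.0], [-0.0, -0.0, -1.0]]
contact_force: [0.8, -0.1, 0.8]
finger_gap: 1.004
gripper_force: 0.0
```

Emit:
send_rows(
  deltas="100 34 3.4 0 0;100 14 1 0 0;100 0 0 0 0;100 0 0 0 0;100 0 0 0 0",
)

```text
time: 29.05
tool_pos: [0.5749, 0.3268, 0.3234]
tool_rot: [[0.064, 0.998, -0.001], [0.998, -0.064, -0.001], [-0.001, -0.0, -1.0]]
contact_force: [0.4, 0.6, -0.2]
finger_gap: 1.004
gripper_force: 0.0
```

```bash
python3 look.py w8 | grep -E "red|^[0-9]"
```

```text
29.05 [0.5749 0.3268 0.3234]
red [323.21 209.18  39.67   0.85] [0.575  0.3358] tool dxy mm [ 9.2 -0.3]
red [275.5  188.    24.88   0.41] [0.5441 0.353 ] tool dxy mm [ 24.3 -32.3]
```

View pics/w8.png

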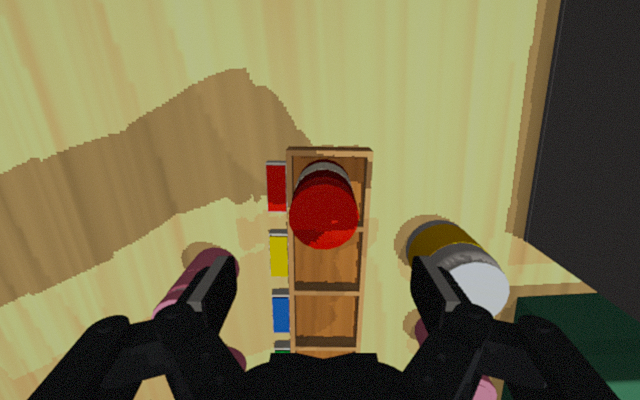

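The view shows the red lid at about (324,214), centred between the fingers, with the other jars clear of them.

Emit:
send_rows(
  deltas="100 3 0 20 0;100 0 0 25 0;100 0 0 25 0;100 0 0 20 0;100 0 0 10 0",
)

```text
time: 29.6
tool_pos: [0.5746, 0.3295, 0.2215]
tool_rot: [[0.065, 0.998, -0.003], [0.998, -0.065, -0.001], [-0.001, -0.003, -1.0]]
contact_force: [0.5, -0.1, -0.0]
finger_gap: 0.998
gripper_force: 0.0
```

Emit:
send_rows(
  deltas="100 0 0 0 0;0 0 0 0 0;0 0 0 0 0;0 0 0 0 0;0 0 0 0 0",
)

```text
time: 30.1
tool_pos: [0.5756, 0.3313, 0.2251]
tool_rot: [[0.063, 0.998, 0.002], [0.998, -0.063, 0.001], [0.001, 0.002, -1.0]]
contact_force: [-0.7, -1.0, 5.9]
finger_gap: 0.574
gripper_force: 42.1
```

Emit:
send_rows(
  deltas="0 0 0 0 0;0 0 0 -8 0;0 0 0 -20 0;0 0 0 -24 0;0 0 0 -24 0",
)

```text
time: 30.6
tool_pos: [0.5747, 0.331, 0.2996]
tool_rot: [[0.063, 0.998, -0.002], [0.998, -0.063, -0.001], [-0.001, -0.002, -1.0]]
contact_force: [1.1, 0.2, -2.2]
finger_gap: 0.574
gripper_force: 42.0
```

Emit:
send_rows(
  deltas="0 0 0 -24 0;0 0 0 -20 0;0 -12 -1 0 0;0 -24 -1.9 0 0;0 -24 -1.9 0 0",
)

```text
time: 31.1
tool_pos: [0.5658, 0.2705, 0.3418]
tool_rot: [[0.062, 0.998, -0.002], [0.998, -0.062, -0.001], [-0.001, -0.002, -1.0]]
contact_force: [-0.0, -0.0, -2.9]
finger_gap: 0.573
gripper_force: 42.0
```

Emit:
send_rows(
  deltas="0 -24 -1.9 0 0;0 -24 -1.9 0 0;0 -24 -1.9 0 0;0 -24 -1.9 0 0;0 -24 -1.9 0 0",
)

```text
time: 31.6
tool_pos: [0.5484, 0.1507, 0.3417]
tool_rot: [[0.063, 0.998, -0.003], [0.998, -0.063, -0.001], [-0.001, -0.003, -1.0]]
contact_force: [-0.6, -0.0, -3.2]
finger_gap: 0.57
gripper_force: 42.0
```

Emit:
send_rows(
  deltas="0 -24 -1.9 0 0;0 -24 -1.9 0 0;0 -24 -1.9 0 0;0 -24 -1.9 0 0;0 -24 -1.9 0 0",
)

```text
time: 32.1
tool_pos: [0.5312, 0.0318, 0.3418]
tool_rot: [[0.063, 0.998, -0.003], [0.998, -0.063, 0.0], [-0.0, -0.003, -1.0]]
contact_force: [0.9, -0.4, -3.0]
finger_gap: 0.573
gripper_force: 42.0
```

Emit:
send_rows(
  deltas="0 -24 -1.9 0 0;0 -24 -1.9 0 0;0 -24 -1.9 0 0;0 -24 -1.9 0 0;0 -24 -1.9 0 0",
)

```text
time: 32.6
tool_pos: [0.514, -0.0871, 0.3419]
tool_rot: [[0.063, 0.998, -0.002], [0.998, -0.063, 0.001], [0.0, -0.003, -1.0]]
contact_force: [-0.3, -0.0, -2.8]
finger_gap: 0.573
gripper_force: 42.0
```

Emit:
send_rows(
  deltas="0 -24 -1.9 0 0;0 -24 -1.9 0 0;0 -24 -1.9 0 0;0 -24 -1.9 0 0;0 -24 -1.9 0 0",
)

```text
time: 33.1
tool_pos: [0.497, -0.2061, 0.3418]
tool_rot: [[0.063, 0.998, -0.002], [0.998, -0.063, 0.001], [0.001, -0.002, -1.0]]
contact_force: [0.5, -0.3, -2.4]
finger_gap: 0.568
gripper_force: 42.0
```

Emit:
send_rows(
  deltas="0 -24 -1.9 0 0;0 -24 -1.9 0 0;0 -24 -1.9 0 0;0 -18 -2 0 0;0 0 0 0 0",
)

```text
time: 33.6
tool_pos: [0.484, -0.2965, 0.3422]
tool_rot: [[0.066, 0.998, -0.001], [0.998, -0.066, 0.0], [0.0, -0.001, -1.0]]
contact_force: [0.3, 0.7, -2.4]
finger_gap: 0.576
gripper_force: 42.0
```

Emit:
send_rows(
  deltas="0 0 0 0 0;0 0 0 0 0;0 0 0 0 0;0 0 0 0 0;0 0 0 0 0",
)

```text
time: 34.1
tool_pos: [0.4853, -0.2939, 0.3435]
tool_rot: [[0.062, 0.998, 0.0], [0.998, -0.062, -0.0], [0.0, 0.0, -1.0]]
contact_force: [-0.2, -0.5, -2.7]
finger_gap: 0.575
gripper_force: 42.0
```

Emit:
send_rows(
  deltas="0 -3.5 0 15 0;0 0 0 22 0;0 0 0 22 0;0 0 0 22 0;0 0 0 19 0",
)

```text
time: 34.6
tool_pos: [0.4848, -0.2976, 0.2424]
tool_rot: [[0.063, 0.998, -0.0], [0.998, -0.063, 0.0], [0.0, -0.0, -1.0]]
contact_force: [0.9, -0.1, -2.5]
finger_gap: 0.574
gripper_force: 42.0
```

Emit:
send_rows(
  deltas="0 0 0 9 0;0 0 0 5 0;0 0 0 2 0;0 0 0 1 0;0 0 0 1 0",
)

```text
time: 35.1
tool_pos: [0.4852, -0.2982, 0.2262]
tool_rot: [[0.063, 0.998, 0.001], [0.998, -0.063, -0.001], [-0.001, 0.001, -1.0]]
contact_force: [0.9, 0.1, -2.5]
finger_gap: 0.573
gripper_force: 42.0
```

Emit:
send_rows(
  deltas="0 0 0 0.5 0;0 0 0 0.5 0;0 0 0 0 0;0 0 0 0 0;0 0 0 0 0",
)

```text
time: 35.6
tool_pos: [0.485, -0.2982, 0.2251]
tool_rot: [[0.063, 0.998, 0.001], [0.998, -0.063, -0.001], [-0.001, 0.001, -1.0]]
contact_force: [-1.8, 0.7, 5.5]
finger_gap: 0.572
gripper_force: 42.4
```

In contact. I release, rise, and move aside for the final check.

Emit:
send_rows(
  deltas="65 0 0 0 0;75 0 0 0 0;100 0 0 0 0;100 0 0 0 0;100 0 0 0 0",
)

```text
time: 36.1
tool_pos: [0.4848, -0.2979, 0.2242]
tool_rot: [[0.063, 0.998, -0.0], [0.998, -0.063, 0.0], [0.0, -0.0, -1.0]]
contact_force: [-0.2, 0.9, 1.0]
finger_gap: 1.0
gripper_force: 0.0
```

Emit:
send_rows(
  deltas="100 0 0 -10 0;100 0 0 -25 0;100 0 0 -25 0;100 0 0 -25 0;100 0 0 -25 0",
)

```text
time: 36.6
tool_pos: [0.4848, -0.2979, 0.3362]
tool_rot: [[0.063, 0.998, 0.001], [0.998, -0.063, -0.0], [-0.0, 0.001, -1.0]]
contact_force: [0.8, -0.8, -0.0]
finger_gap: 0.999
gripper_force: 0.0
```

Emit:
send_rows(
  deltas="100 25 0 -25 0;100 25 0 -25 0;100 25 0 -25 0;100 20 0 0 0;100 0 0 0 0",
)

```text
time: 37.1
tool_pos: [0.4908, -0.2011, 0.4115]
tool_rot: [[0.06, 0.998, 0.002], [0.998, -0.06, -0.001], [-0.001, 0.003, -1.0]]
contact_force: [-0.2, 0.3, -0.5]
finger_gap: 0.998
gripper_force: 0.0
```

Emit:
send_rows(
  deltas="100 0 0 0 0;100 0 0 0 0;100 0 0 0 0;100 0 0 0 0;100 0 0 0 0",
)

```text
time: 37.6
tool_pos: [0.4907, -0.2037, 0.409]
tool_rot: [[0.064, 0.998, -0.001], [0.998, -0.064, 0.0], [0.0, -0.001, -1.0]]
contact_force: [-0.1, 0.2, 0.6]
finger_gap: 1.001
gripper_force: 0.0
```

```bash
python3 look.py w9 | grep -E "red|yellow|green|blue|^[0-9]"; python3 -c "
from h import *
im=bot.get_image('scene'); cv2.imwrite('pics/s9.png',cv2.resize(im[100:330,200:460],None,fx=3,fy=2.6)[:,:,::-1])"
```

```text
37.6 [ 0.4907 -0.2037  0.409 ]
red [324.28 265.45  28.26   0.73] [ 0.486 -0.289] tool dxy mm [-85.5   0.9]
red [163.   265.5   34.69   0.3 ] [ 0.3167 -0.2784] tool dxy mm [ -85.8 -168.7]
yellow [318.74 207.98  25.34   0.92] [ 0.4845 -0.2245] tool dxy mm [-21.3  -4.7]
green [303.46  45.32  32.78   0.86] [ 0.4816 -0.0794] tool dxy mm [123.3 -16.9]
blue [311.2  135.23  27.51   0.93] [ 0.4824 -0.1536] tool dxy mm [ 49.3 -11.3]
```

View pics/w9.png

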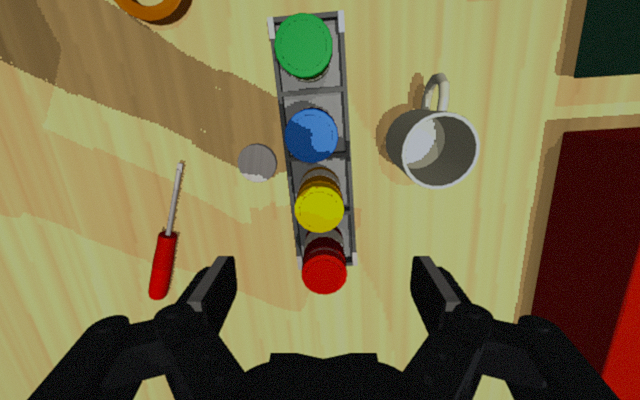

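View pics/s9.png

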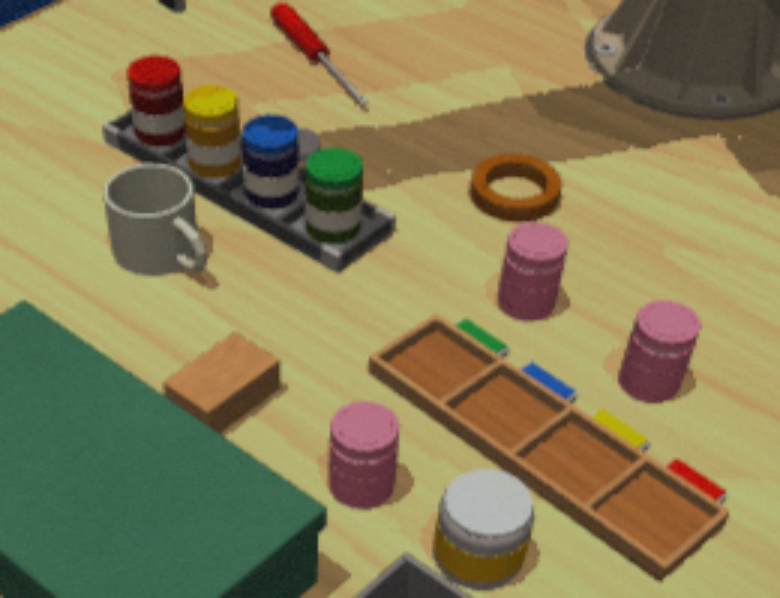

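All four jars stand upright in the tray. In the wrist view the lids are green (303,45), blue (311,135), yellow (319,208) and red (324,271), each within about 3 mm of its bay centre. The carrier is empty and the gripper is clear, so I hand in.

```bash
python3 -c "
from cell import bot
print(bot.job_done())"
```

```text
the job is handed in; nothing more can be done
None
```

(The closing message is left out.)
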